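# Set up the balloon station: hang the clip caddy, twist the cap off the inflator

### The job

Get the balloon station ready: first hang the yellow clip caddy by its hand hole on the brass hook and let go of it, then take the red twist cap off the balloon inflator's nozzle. Nobody remembers whether this cap has an ordinary or a reverse thread, so try loosening it one way and, if it stops dead, the other way, until it comes free. Finish while still holding the cap in the gripper, lifted about 10 cm straight up from the nozzle, and leave the other party things on the table where they are.

Things in the scene. Friction and masses are not known exactly. Their poses are not given: they have to be found in the camera images.
- caddy: Yellow rigid carry caddy, 250 g, loose on the table between inflator and hook stand. Open box 80 (x) x 110 (y) x 65 mm high with an upright handle panel across its middle, in its y-z plane at x = 0: 10 mm thick, 100 mm long (y), rising to z = 165 mm. Origin: centre of the underside; z up. The round clips in it are fixed. Either face may go towards the hook
- caddy_hole (a point): Middle of the top edge of the panel's rectangular hand hole, which comes to rest on the hook: 134 mm above the caddy's underside. The hole is 60 mm long (along y, centred) and 46 mm tall (z = 88 to 134 mm in the caddy)
- caddy_top (a point): Middle of the top edge of the handle panel, 165 mm above the caddy's underside. The solid top bar between it and the hole is 31 mm tall and can be pinched from above across its 10 mm thickness (along the caddy's x)
- hook: Fixed hook stand, to the left or the right: wooden base 170 x 120 x 12 mm (x from -130 to 40 mm), upright brass post of radius 8 mm, from its top a level brass arm of radius 5 mm along the stand's own -x axis, roughly towards the robot, ending at x = -106 mm in an upturned tip. The tip's top, 211 mm above the table, is the highest point. Origin: foot of the post on the table
- hook_seat (a point): Where the hole's top edge should rest: on the upper side of the hook's arm, 195 mm above the table, 68 mm from the post, 28 mm from the tip. Its x axis points along the arm to the post (the way the caddy is slid on), z up. To pass over the tip (16 mm above this point) and clear the arm, slide the caddy on with the hole's top edge 17 to 34 mm above this point
- inflator: Fixed balloon inflator, to the left or the right: a teal box 160 (x) x 140 (y) x 120 mm high with white top plate and two buttons on its front; on its top centre a metal collar of radius 35 mm, 26 mm tall, round a thin nozzle 20 mm tall, all hidden under the cap. Origin: centre of the underside, z up
- nozzle_seat (a point): Centre of the collar's upper rim, 146 mm above the table, on which the cap's flange sits; its x axis is the inflator's. Here the cap is locked at first (2 mm of lift) and turns one way only, left or right unknown and different each time: the wrong way it stops dead after about 11 degrees, the right way it turns freely up to about 115 degrees. Turned 65 to 110 degrees the right way (aim at 80) it lifts off
- cap: Red metal twist cap, 220 g, loose but locked in the collar by two lugs. Flange: disc of radius 37 mm, 7 mm thick; on it an upright wing grip; below it a plug 17 mm long inside the collar (25 mm of lift clears it). Origin: centre of the flange's underside; z up, x along the wing, at the start in line with the inflator's x. It does not rise by itself while turning
- cap_wing (a point): Middle of the wing grip's top edge, 36 mm above the flange's underside. The wing is 46 mm long (along x), 12 mm thick (along y, the way to pinch it) and 29 mm tall above the flange; a white dash marks the top at its +x end
- spool: Bystander: pink ribbon spool, 56 mm across, 32 mm high, far side of the middle
- spool2: Bystander: lime ribbon spool, 56 mm across, 32 mm high, near the robot
- cup: Bystander: coral cup, 76 mm across, 95 mm high, far side
- weight: Bystander: pink balloon weight, 56 mm across, 36 mm high, near the robot to its right
- bowl: Bystander: pale pink bowl, 110 mm across, 45 mm high, far side
- mug: Bystander: white mug, 80 mm across, 90 mm high, at the left
- giftbox: Bystander: lime gift box 90 x 90 x 60 mm, at the right
Not all that is in view belongs to the job. What is shaped like the cap but blue is not meant.

How it is judged:
On the way, in this order (a step that is already met when the one before it is completed fails the run):
1. the caddy hangs on the hook by its hand hole, let go, with the cap still on the nozzle (x of caddy_hole in the frame of hook_seat between -0.03 and 0.04 m and y of caddy_hole in the frame of hook_seat between -0.025 and 0.025 m and z of caddy_hole in the frame of hook_seat between -0.01 and 0.01 m and contact force between caddy and hook above 1 N and contact force between the fingers and caddy below 0.1 N and linear speed of caddy below 0.05 m/s and angle between caddy's own z axis and vertical below 0.3 rad and distance between cap and nozzle_seat below 0.008 m), for 0.2 s.
2. the cap has come off the nozzle, in the gripper (distance between cap and nozzle_seat above 0.035 m and contact force between the fingers and cap above 1 N), for 0.1 s.
At the end, for the whole second after the job is handed in: Caddy hangs still by its hand hole, let go (hole's top edge within 10 mm in height, 25 mm sideways, 30 mm before to 40 mm behind the hook seat; tilt under 17 deg); the gripper holds the cap still, 60 to 160 mm above the nozzle rim, within 60 mm of its axis, off the inflator (x of caddy_hole in the frame of hook_seat between -0.03 and 0.04 m and y of caddy_hole in the frame of hook_seat between -0.025 and 0.025 m and z of caddy_hole in the frame of hook_seat between -0.01 and 0.01 m and contact force between caddy and hook above 1 N and contact force between the fingers and caddy below 0.1 N and linear speed of caddy below 0.05 m/s and angle between caddy's own z axis and vertical below 0.3 rad and z of cap in the frame of nozzle_seat between 0.06 and 0.16 m and horizontal distance between cap and nozzle_seat below 0.06 m and contact force between the fingers and cap above 1 N and contact force between cap and inflator below 0.1 N and linear speed of cap below 0.03 m/s); the arm keeps its last pose, push and grip.
It fails at once if a bystander is moved by more than 30 mm (distance of any of spool, spool2, cup, weight, bowl, mug, giftbox from where it was at the start of the episode above 0.03 m).
It also fails if it takes over 61 s, if anything falls off the work surface, if the arm or the gripper's body presses on something with over 40 N, if the wrist force passes 120 N, or if a joint passes its speed limit or range.

### The arm

A 7-joint arm with a two-finger parallel gripper is mounted at the origin on the work surface. World frame = base frame: x ahead of the robot, y to its left, z up, the work surface at z = 0. Lengths are in m, angles in rad, forces in N, time in s.
With the tool pointing down it reaches from about 0.375 to 0.925 m from the base axis. Payload 3.1 kg.
Tool frame: the origin (TCP) lies between the finger pads; the fingertips stand 19 mm ahead of it and the grasp point (between the pads) is the TCP; z points along the fingers, y is the line along which they close (so a half turn about z gives the same grasp; the last joint's range is limited). The gripper opens to 85 mm and grips with 20 to 120 N. Pads are 22 mm wide; open, the fingers measure 114 mm over their backs; the gripper's body (76 mm by 85 mm) begins 54 mm behind the grasp point. The pads swing forward as they close: fully open they stand 13 mm farther back than shut.
Start: joints at [-1.444, 0.383, 0.044, 1.598, -0.018, 1.161, -0.05], TCP at [0.145, 0.634, 0.25] pointing down, gripper open.
Joint ranges: [-2.61, 2.61], [-0.41, 2.15], [-1.48, 1.57], [0, 2.5], [-1.57, 4.71], [0.05, 1.97], [-2.85, 2.85]. Speed limits (rad/s): [2.79, 2.79, 3.14, 3.14, 3.14, 3.14, 3.14].

### API

Orientations are given as a unit quaternion [x, y, z, w].
In Python, from bench import move_ptp, movel, move_j, move_gripper, pause, inverse_kinematics, read_camera, camera_params, MotionError, sign_off, look_for, tip_of, read_time_s, read_qpos, read_joint_vel, read_effort, read_eef_pos, read_tcp_rot, read_ft_force, read_ft_torque, read_finger_gap, read_grasp_force gives the robot as it stands. Calls block until the motion is done:
- move_ptp(position, orientation): joint-space move of the TCP to a pose.
- movel(position, orientation=None, speed=0.15): straight line of the TCP; orientation=None keeps the orientation; speed is the mean speed in m/s.
- move_j(angles): joint-space move.
- move_gripper(opening, effort=None): finger opening in m; effort is the grip in N (None keeps the last); returns when the fingers have stopped.
- pause(seconds).
- inverse_kinematics(position, orientation): joint angles nearest the present ones, or None.
- read_camera(name): name is "scene" or "top" or "wrist"; returns the picture (420x560x3 uint8, red, green, blue); there is no depth.
- camera_params(name): a dict with "K" (3x3 intrinsics, pixels), "dist_coeffs" ([k1, k2, p1, p2, k3] as OpenCV has them; the pictures are not rectified), "camera_from_world" (4x4, takes a point from world to camera coordinates). Camera axes: x right, y down, z forward; pixel columns grow to the right and rows downward; lengths in m; the calibration is good to about 2 mm. A picture is of the moment at which its call begins: read the wrist's pose just before it. camera_params takes no time and is no camera call; for the wrist camera it gives the pose at the moment of the call.
A pose or a line that the arm cannot do raises MotionError and nothing moves.
- sign_off(): hands the job in; it is judged then, once.
Trained networks look in the newest picture that a camera, given by its name, has taken for a name from the list of things; names that differ only in an ending like _2 or _b are one class to them, and where a whole thing is asked for, a point or a joint stands for the part that bears it (a point fixed in the world has none). Each returns a list of dicts, best first, with "confidence" (0 to 1); they miss things now and then, are a little off and sometimes report something else, mostly with a low value. They report only what shows in the picture. A call takes as long as a camera call. They do not tell look-alikes from the thing itself.
- look_for(camera, name): "at" ([column, row] in pixels, amid what is visible of it).
- tip_of(camera, name): "at" ([column, row] in pixels: a listed point, or the origin of a listed thing).
Readings, each from a call of its own:
- read_time_s(): time.
- read_qpos(): joint angles.
- read_joint_vel(): joint speeds.
- read_effort(): joint torques, N m.
- read_eef_pos(): TCP position.
- read_tcp_rot(): TCP orientation.
- read_ft_force(): force on the tool from outside, world axes, zero at the start.
- read_ft_torque(): the same for the moment, N m.
- read_finger_gap(): finger opening in m.
- read_grasp_force(): force on a finger pad.
Only numpy, scipy, OpenCV 4.12 (cv2) and the standard library are available. Lean on these libraries where they do the work, as an engineer would, in place of code of your own. Each camera call takes 0.05 s, during which the arm holds its last target. There are 200 camera calls.

## Working session

There is one attempt and no reset: what is moved stays moved. The work goes in short steps, each a Python script; the robot and the scene stay as the last script left them, time stands still between calls to the robot, and variables do not carry over. Pictures are saved under pics/ and viewed, at most 10 in all, crops included, and the job is handed in when it is done.

```bash
mkdir -p pics; cat > h.py <<'E'
from bench import *
import numpy as np, cv2
from scipy.spatial.transform import Rotation as R
def save(c,n):
    im=read_camera(c); cv2.imwrite(f'pics/{n}.png',im[:,:,::-1]); return im
def ray(c,px,P=None):
    P=P or camera_params(c); K=np.array(P['K']);D=np.array(P['dist_coeffs']);T=np.array(P['camera_from_world'])
    u=cv2.undistortPoints(np.array([[px]],float),K,D)[0,0]
    d=T[:3,:3].T@np.array([u[0],u[1],1]); return -T[:3,:3].T@T[:3,3], d/np.linalg.norm(d)
def atz(c,px,z,P=None):
    o,d=ray(c,px,P); return o+d*(z-o[2])/d[2]
def proj(c,p):
    P=camera_params(c);T=np.array(P['camera_from_world'])
    return cv2.projectPoints(np.atleast_2d(np.array(p,float)),cv2.Rodrigues(T[:3,:3])[0],T[:3,3],np.array(P['K']),np.array(P['dist_coeffs']))[0][:,0]
def tri(obs):
    A=0;b=0
    for c,px in obs:
        o,d=ray(c,px);M=np.eye(3)-np.outer(d,d);A=A+M;b=b+M@o
    return np.linalg.solve(A,b)
def down(yaw): # tool z down, tool x at yaw ; tool y closes
    c,s=np.cos(yaw),np.sin(yaw)
    return R.from_matrix(np.array([[c,s,0],[s,-c,0],[0,0,-1]])).as_quat()
E
python3 - <<'E'
from h import *
a=save('scene','s0');b=save('top','t0')
cv2.imwrite('pics/both.png',np.hstack([a,b])[:,:,::-1])
print(read_time_s(),R.from_quat(read_tcp_rot()).as_matrix().round(2).tolist())
for c in('scene','top'):
  T=np.array(camera_params(c)['camera_from_world']);print(c,(-T[:3,:3].T@T[:3,3]).round(2))
  for n in('caddy_hole','caddy_top','caddy','hook','hook_seat','nozzle_seat','inflator','cap','cap_wing'):
    print(n,[(np.round(r['at'],1).tolist(),round(r['confidence'],2)) for r in tip_of(c,n)][:4])
print(read_time_s())
E
```

```text
0.1 [[-0.97, 0.22, -0.0], [0.22, 0.97, -0.0], [-0.0, -0.0, -1.0]]
scene [1.21 0.72 1.17]
caddy_hole []
caddy_top [([279.7, 192.2], 0.86), ([214.8, 146.0], 0.42)]
caddy [([277.5, 231.2], 0.78), ([198.3, 250.2], 0.66), ([256.8, 303.5], 0.19)]
hook [([337.5, 307.2], 0.82)]
hook_seat [([360.0, 246.4], 0.59)]
nozzle_seat [([233.9, 165.9], 0.65), ([235.4, 155.3], 0.2)]
inflator [([236.9, 193.4], 0.8)]
cap [([180.4, 198.6], 0.81), ([233.7, 161.5], 0.69), ([232.3, 154.3], 0.66), ([254.4, 156.3], 0.45)]
cap_wing [([178.7, 194.8], 0.77), ([252.0, 145.9], 0.75), ([236.5, 154.9], 0.7)]
top [0.31 0.   1.38]
caddy_hole [([284.9, 227.9], 0.81)]
caddy_top [([285.9, 225.4], 0.76)]
caddy [([284.9, 234.2], 0.84)]
hook [([191.7, 219.2], 0.77)]
hook_seat [([190.3, 231.3], 0.82)]
nozzle_seat [([353.5, 220.3], 0.72), ([323.0, 274.5], 0.27)]
inflator [([342.8, 226.8], 0.81)]
cap [([352.5, 218.6], 0.93), ([368.6, 179.2], 0.9), ([389.4, 272.1], 0.72), ([352.5, 221.9], 0.34)]
cap_wing [([389.6, 273.7], 0.86), ([358.6, 214.8], 0.78), ([363.5, 175.6], 0.52), ([355.1, 221.8], 0.52)]
1.0
```

View pics/s0.png

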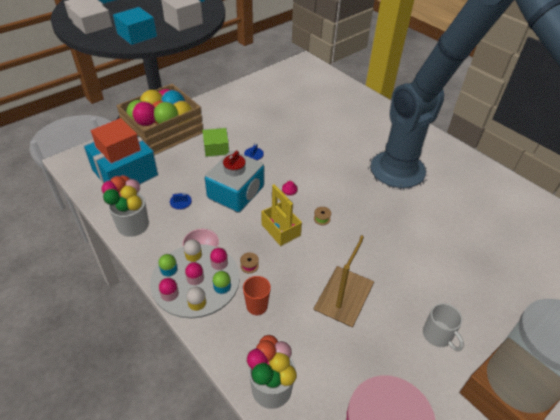

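View pics/t0.png

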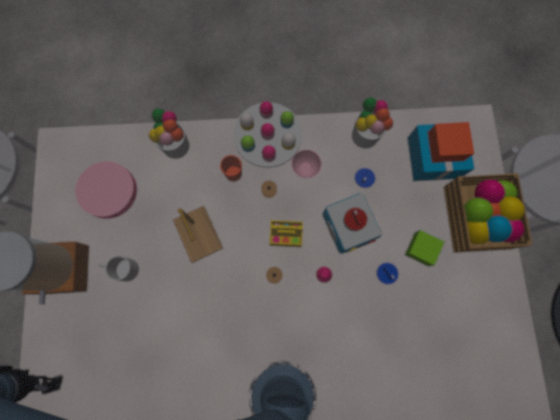

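The scene view shows the caddy at (281,220), hook stand at (345,280), inflator with red cap at (235,165), and blue look-alikes nearby. The top view shows the caddy at (286,233) with its panel along y, the hook at (190,220) and the cap at (355,219).

```bash
python3 - <<'E'
from h import *
print('caddytop',tri([('scene',(280,192)),('top',(286,225.4))]), atz('top',(285.9,225.4),.165))
print('hookseat',tri([('scene',(357,246)),('top',(190.3,219))]), atz('top',(190.3,220),.195),tri([('scene',(360,246)),('top',(190.3,231))]))
print('hookfoot',atz('scene',(340,307),0),atz('top',(191.7,219.2),0),[atz('top',p,0.012).round(3).tolist() for p in((174,217),(203,207),(222,245),(193,261))])
print('capwing',atz('top',(356,217),.182), atz('top',(353.5,220.3),.146),atz('scene',(234,164),.146))
print('inflcorners',[atz('top',p,0.12).round(3).tolist() for p in((323,206),(367,194),(381,235),(337,251))])
a=cv2.imread('pics/t0.png'); s=cv2.imread('pics/s0.png')
f=lambda im,x,y,w,h,k:cv2.resize(im[y:y+h,x:x+w],None,fx=k,fy=k,interpolation=cv2.INTER_CUBIC)
A=np.hstack([f(a,165,190,70,80,5),f(a,320,185,70,80,5)]);cv2.imwrite('pics/c1.png',A)
# look from above caddy with wrist
c=atz('top',(285.9,228),.165)
move_ptp([0.50,0.15,0.42],down(0.0)+0) 
im=save('wrist','w1');P=camera_params('wrist');T=np.array(P['camera_from_world']);print((-T[:3,:3].T@T[:3,3]),T[:3,:3].round(2).tolist(),read_time_s(),read_qpos())
for n in('caddy_hole','caddy_top','hook','hook_seat','nozzle_seat','cap_wing'):
    print(n,[(np.round(r['at'],1).tolist(),round(r['confidence'],2)) for r in tip_of('wrist',n)][:4])
E
```

```text
caddytop [ 0.52841941 -0.04303983  0.17338704] [ 0.52790267 -0.04065889  0.165     ]
hookseat [0.54559223 0.25452948 0.22180686] [0.55565218 0.24984735 0.195     ] [0.51801033 0.25390723 0.1978969 ]
hookfoot [0.58027755 0.28242088 0.        ] [0.59927985 0.28550967 0.        ] [[0.608, 0.345, 0.012], [0.639, 0.243, 0.012], [0.5, 0.179, 0.012], [0.45, 0.28, 0.012]]
capwing [ 0.53882169 -0.25747591  0.182     ] [ 0.5356205  -0.25628069  0.146     ] [ 0.54335758 -0.25732792  0.146     ]
inflcorners [[0.593, -0.167, 0.12], [0.626, -0.315, 0.12], [0.488, -0.345, 0.12], [0.444, -0.199, 0.12]]
[0.56983271 0.15152937 0.54344366] [[0.0, -1.0, -0.0], [-0.96, -0.0, 0.27], [-0.27, 0.0, -0.96]] 3.275 [-1.02407208  0.01566334  0.66742341  1.69267773 -0.00965866  1.43727787
 -1.92359765]
caddy_hole []
caddy_top [([461.1, 149.5], 0.88)]
hook [([199.7, 98.4], 0.95), ([179.3, 152.7], 0.6)]
hook_seat [([180.9, 157.1], 0.82)]
nozzle_seat [([471.0, 225.8], 0.44)]
cap_wing [([462.2, 150.5], 0.71)]
```

View pics/c1.png

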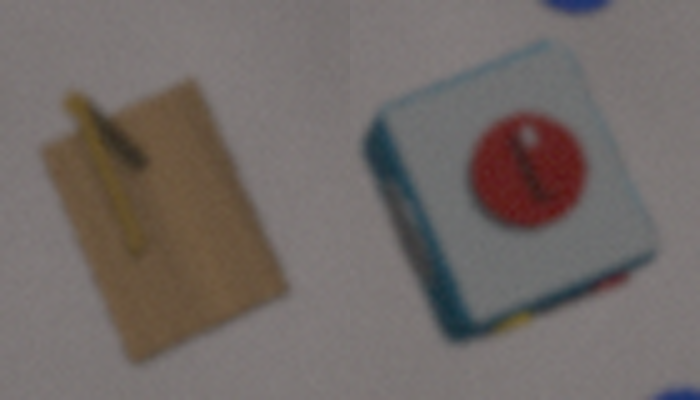

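View pics/w1.png

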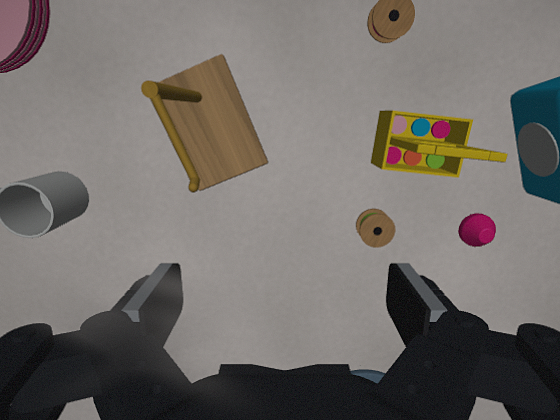

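The crop shows the hook arm and the inflator, both yawed about 20°. The wrist view shows the post top at (150,90), the tip at (194,187), and the caddy's panel top from (418,150) to (506,157).

```bash
python3 - <<'E'
from h import *
from scipy.optimize import least_squares
def fit(pts,px,x0):
    pts=np.array(pts);px=np.array(px)
    def f(v):
        c,s=np.cos(v[2]),np.sin(v[2]);W=pts.copy()
        W[:,0]=v[0]+c*pts[:,0]-s*pts[:,1];W[:,1]=v[1]+s*pts[:,0]+c*pts[:,1]
        return (proj('wrist',W)-px).ravel()
    r=least_squares(f,x0);print(r.x.round(4),r.fun.round(1));return r.x
fit([[.04,.055,.065],[.04,-.055,.065],[-.04,-.055,.065],[-.04,.055,.065],[0,.05,.165],[0,-.05,.165]],
 [[390,111],[472,119],[459,177],[385,170],[419,148],[505,157]],[.53,-.04,0])
fit([[0,0,.195],[-.106,0,.211],[.04,.06,.012],[.04,-.06,.012],[-.13,-.06,.012],[-.13,.06,.012]],
 [[151,90],[194,186],[163,79],[221,55],[267,162],[201,191]],[.6,.28,-.4])
E
```

```text
[ 0.5258 -0.0441 -0.0882] [ 1.5 -0.2  0.6 -0.8  0.1 -0.2 -3.4  0.  -1.8  1.2  2.6  0.1]
[0.5935 0.2752 0.3562] [  2.9  -4.1   1.8   5.  -12.6   3.7   5.4  -3.5   2.4   1.3  -2.3  -1.3]
```

```bash
python3 - <<'E'
from h import *
move_ptp([0.43,0.24,0.36],down(0.0))
save('wrist','w2');P=camera_params('wrist');np.save('P2.npy',P,allow_pickle=True)
for n in('hook','hook_seat'):
    print(n,[(np.round(r['at'],1).tolist(),round(r['confidence'],2)) for r in tip_of('wrist',n)][:4])
print(read_qpos().round(2) if hasattr(read_qpos(),'round') else read_qpos())
for y in (np.pi/2-.088,-np.pi/2-.088): print(y,inverse_kinematics([.526,-.044,.3],down(y)))
for y in (np.pi/2+.39,-np.pi/2+.39): print(y,inverse_kinematics([.48,.23,.27],down(y)))
print(read_time_s())
E
```

```text
hook [([252.2, 37.2], 0.68)]
hook_seat [([263.6, 75.8], 0.87)]
[-1.15 -0.03  0.55  1.84  0.01  1.32 -2.17]
1.4827963267948965 [-0.88166031  0.1416909   0.97680693  1.86695307 -0.12600886  1.19768309
  0.04861061]
-1.6587963267948966 [ 1.06413446  0.3204226  -1.232501    1.79038476  0.31769627  1.25690489
  2.80072999]
1.9607963267948967 [-1.05037554  0.14946097  0.57955839  1.8818537  -0.09003796  1.1359579
 -0.04792852]
-1.1807963267948964 [-1.65398857  0.42659698  1.40594541  1.89913948 -0.45238452  1.20483213
 -2.8433359 ]
4.3083
```

View pics/w2.png

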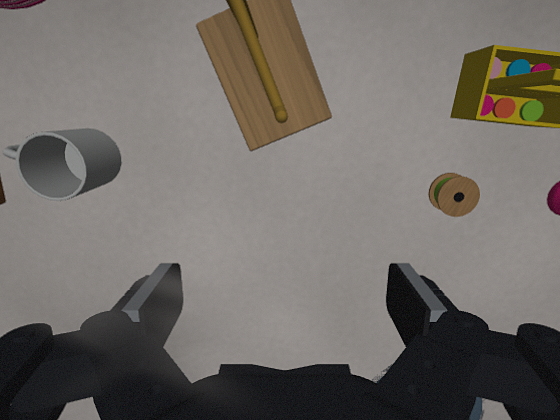

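The arm runs from (240,8) to the tip at (281,115). The base corners are at (196,20), (250,151) and (331,118).

```bash
python3 - <<'E'
from h import *
from scipy.optimize import least_squares
P=np.load('P2.npy',allow_pickle=True).item();T=np.array(P['camera_from_world'])
pr=lambda W:cv2.projectPoints(W,cv2.Rodrigues(T[:3,:3])[0],T[:3,3],np.array(P['K']),np.array(P['dist_coeffs']))[0][:,0]
pts=np.array([[-.106,0,.211],[.04,.06,.012],[-.13,-.06,.012],[-.13,.06,.012]]);px=np.array([[281.5,114],[196,20],[331,118],[250,151]])
def W(v,p):
    c,s=np.cos(v[2]),np.sin(v[2]);q=p.copy();q[:,0]=v[0]+c*p[:,0]-s*p[:,1];q[:,1]=v[1]+s*p[:,0]+c*p[:,1];return q
r=least_squares(lambda v:(pr(W(v,pts))-px).ravel(),[.59,.27,.4]);print(r.x,r.fun.round(1))
print('seat',W(r.x,np.array([[-.068,0,.195]])),pr(W(r.x,np.array([[-.068,0,.195],[-.09,0,.19]]))),'tip',atz('',(281.5,114),.211,P),atz('',(263.6,75.8),.195,P),atz('',(258,54),.195,P))
E
```

```text
[0.59548498 0.27924124 0.36948874] [ 0.9  3.5 -1.1 -1.   1.  -2.5 -1.4 -2.3]
seat [[0.53207416 0.25468381 0.195     ]] [[264.83031119  70.44733526]
 [275.3596447   98.12240219]] tip [0.49919787 0.24160917 0.211     ] [0.52814408 0.25572342 0.195     ] [0.54397353 0.25976923 0.195     ]
```

```bash
python3 - <<'E'
from h import *
q=down(np.pi/2-.088)
move_ptp([.526,-.044,.30],q)
save('wrist','w3')
for n in('caddy_top','caddy_hole'):
  for r in tip_of('wrist',n)[:2]: print(n,r, atz('wrist',r['at'],.165 if n[-1]=='p' else .134))
print(proj('wrist',[.526,-.044,.165]),read_time_s())
E
```

```text
caddy_top {'at': [281.5, 200.9], 'confidence': 0.6} [ 0.52568746 -0.04118833  0.165     ]
caddy_hole {'at': [280.7, 195.8], 'confidence': 0.65} [ 0.52445376 -0.04458297  0.134     ]
[[282.25941075 204.28459704]] 6.375
```

View pics/w3.png

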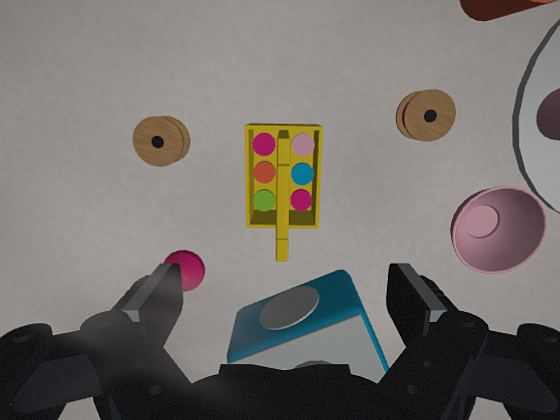

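The panel is centred at (282,200) between the fingers, so I'll grasp and hang it.

```bash
python3 - <<'E'
from h import *
q=down(np.pi/2-.088)
x,y=.526,-.044
movel([x,y,.162],q,speed=.12)
move_gripper(0.0,60); print('gap',read_finger_gap(),read_grasp_force(),read_ft_force())
movel([x,y,.27],q,speed=.15); print(read_ft_force(),read_finger_gap())
hy=.37;u=np.array([np.cos(hy),np.sin(hy),0]);seat=np.array([.532,.255,.195])
q2=down(np.pi/2+hy)
move_ptp(seat-.085*u+[0,0,.028+.027],q2)
save('wrist','w4');save('scene','s4');s=cv2.imread('pics/s4.png')
w=cv2.imread('pics/w4.png');w=cv2.resize(w,(400,300));c=cv2.resize(s[190:340,280:430],(400,400),interpolation=cv2.INTER_CUBIC)
cv2.imwrite('pics/m4.png',np.hstack([cv2.copyMakeBorder(w,0,100,0,0,0),c]))
print(tip_of('wrist','hook_seat'),tip_of('scene','caddy_hole'),proj('scene',seat),read_eef_pos(),read_time_s())
E
```

```text
gap 0.008746279330885181 60.64865469932556 [-0.85429536 -1.01593121  0.60880995]
[-0.02047016  0.56985292 -3.04822053] 0.008598727836791801
[{'at': [428.9, 231.3], 'confidence': 0.97}] [{'at': [364.6, 219.5], 'confidence': 0.95}] [[354.37196657 249.27639667]] [0.45378458 0.22232089 0.25018247] 10.5083
```

View pics/m4.png

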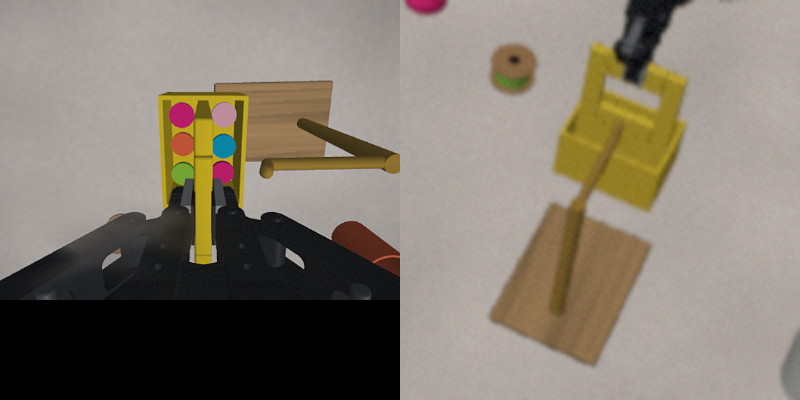

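The hook tip is at about (372,238) and the arm runs to about (550,228) in wrist pixels, nearly square to the panel. I'll check the tip position numerically, then slide on.

```bash
python3 - <<'E'
from h import *
hy=.37;u=np.array([np.cos(hy),np.sin(hy),0]);n=np.array([-u[1],u[0],0]);seat=np.array([.532,.255,.195])
for px,z in(((373,231),.211),((552,228),.195),((428.9,231.3),.195)):
    p=atz('wrist',px,z)-seat; print(p@u,p@n)
print(proj('wrist',[seat-.038*u+[0,0,.016],seat,seat+.068*u]))
E
```

```text
-0.03876467679897704 0.008090923879272726
0.06352263871087485 0.0035732527454752612
-0.003609030667898941 0.002034263805012994
[[373.48232917 246.03551854]
 [435.04796309 234.74210018]
 [558.84900341 234.09810895]]
```

```bash
python3 - <<'E'
from h import *
hy=.37;u=np.array([np.cos(hy),np.sin(hy),0]);n=np.array([-u[1],u[0],0]);seat=np.array([.532,.255,.195])+.004*n
q2=down(np.pi/2+hy); up=.028
movel(seat-.085*u+[0,0,up+.026],q2)
f0=read_ft_force()
movel(seat+[0,0,up+.026],q2,speed=.08);print(f0,read_ft_force())
for dz in np.arange(.016,-.011,-.002):
    movel(seat+[0,0,up+dz],q2,speed=.04);f=read_ft_force()
    if f[2]>f0[2]+2.0: break
print(dz,f,read_time_s())
save('scene','s5');s=cv2.imread('pics/s5.png');save('wrist','w5')
c=cv2.resize(s[180:340,280:440],(400,400),interpolation=cv2.INTER_CUBIC)
w=cv2.resize(cv2.imread('pics/w5.png'),(400,300))
cv2.imwrite('pics/m5.png',np.hstack([cv2.copyMakeBorder(w,0,100,0,0,0),c]))
E
```

```text
[-0.58702234 -0.43172354 -2.56902013] [ 0.00483532 -0.46843796 -2.44191261]
-0.0020000000000000018 [-3.13931641 -1.58796402  6.5107961 ] 14.6167
```

View pics/m5.png

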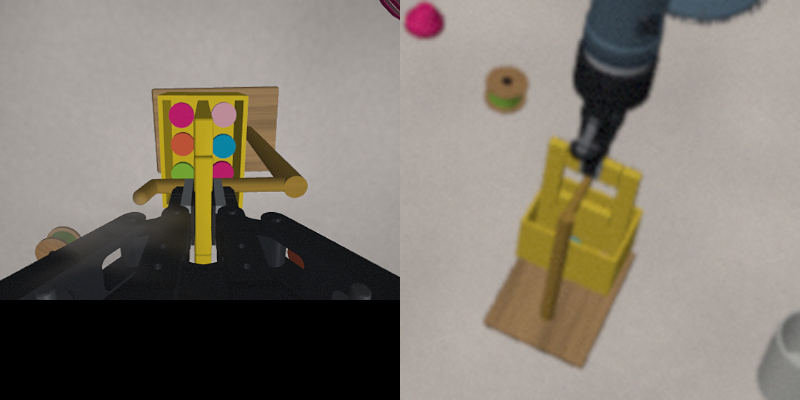

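The caddy is seated on the hook with the arm through the hole, and the force has transferred. I'll release, back off, and move over the cap.

```bash
python3 - <<'E'
from h import *
hy=.37
p=np.array(read_eef_pos());q2=down(np.pi/2+hy)
move_gripper(.03,60);pause(.3)
movel([p[0],p[1],.33],q2,speed=.2);print(read_ft_force(),read_time_s())
move_gripper(.085)
for a in (.25,.25+np.pi):
  for d in np.radians([-85,-45,0,45,85]):
    r=inverse_kinematics([.537,-.256,.18],down(a+d));print(round(a,2),round(d,2),None if r is None else np.round(r,2))
E
```

```text
[ 0.1030432   0.57281232 -0.03445082] 16.05
0.25 -1.48 [-0.57  0.83  1.37  1.84 -0.87  1.25 -1.73]
0.25 -0.79 [-0.52  0.7   1.24  1.84 -0.73  1.16 -1.13]
0.25 0.0 [-0.57  0.84  1.38  1.84 -0.88  1.25 -0.24]
0.25 0.79 [-0.46  0.6   1.11  1.83 -0.6   1.09  0.34]
0.25 1.48 [-0.43  0.56  1.05  1.83 -0.55  1.08  1.  ]
3.39 -1.48 [-0.43  0.56  1.05  1.83 -0.55  1.08  1.17]
3.39 -0.79 [-0.38  0.52  0.97  1.83 -0.49  1.05  1.82]
3.39 0.0 [-0.34  0.49  0.91  1.83 -0.45  1.04  2.57]
3.39 0.79 [ 1.17  0.58 -1.03  1.76  0.54  1.12  2.57]
3.39 1.48 [-0.57  0.83  1.37  1.84 -0.87  1.25 -1.9 ]
```

```bash
python3 - <<'E'
from h import *
move_ptp([.50,-.26,.34],down(.25))
save('wrist','w6');s=save('scene','s6')[:,:,::-1]
for n in('cap_wing','cap','nozzle_seat'):
  for r in tip_of('wrist',n)[:3]: print(n,np.round(r['at'],1),round(r['confidence'],2), atz('wrist',r['at'],.182 if n=='cap_wing' else .146))
c=cv2.resize(s[180:330,280:430],(300,300),interpolation=cv2.INTER_CUBIC)
w=cv2.resize(cv2.imread('pics/w6.png')[:345],None,fx=.87,fy=.87)
cv2.imwrite('pics/m6.png',np.hstack([w,c]));print(read_qpos(),read_time_s())
E
```

```text
cap_wing [347.5 285.4] 0.88 [ 0.43596685 -0.33458507  0.182     ]
cap_wing [303.9 152.7] 0.87 [ 0.54150752 -0.26469372  0.182     ]
cap [303.9 148.3] 0.95 [ 0.54165248 -0.26695667  0.146     ]
cap [399.9   7.1] 0.86 [ 0.67198562 -0.31306562  0.146     ]
cap [342.2 275.7] 0.55 [ 0.42778334 -0.33834092  0.146     ]
[-0.6817911   0.42131891  1.40035313  1.73973303 -0.42608116  1.34735608
 -0.51598832] 18.7667
```

View pics/m6.png

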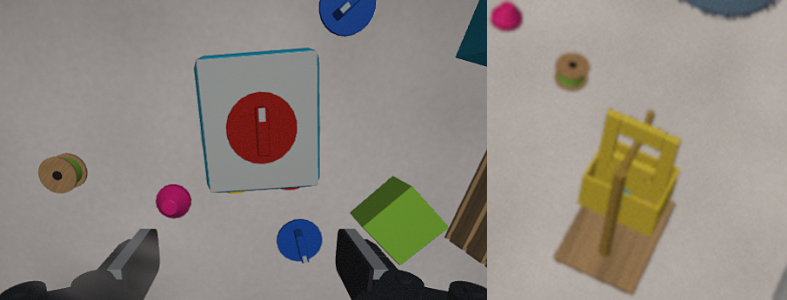

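The cap's wing runs from (301,122) with the white dash to (303,180), and the caddy hangs on the hook.

```bash
python3 - <<'E'
from h import *
a,b=atz('wrist',(301,122),.182),atz('wrist',(303.4,180),.182)
yaw=np.arctan2(*(a-b)[1::-1]);c=(a+b)/2;print(a,b,yaw,c,np.linalg.norm(a-b))
c=(c+[.5415,-.2647,.182])/2
print(c)
move_ptp([c[0],c[1],.25],down(yaw))
print([(np.round(r['at'],1),atz('wrist',r['at'],.182)) for r in (read_camera('wrist') is not None and tip_of('wrist','cap_wing'))][:3])
movel([c[0],c[1],.176],down(yaw),speed=.08);print(read_ft_force())
move_gripper(0,60);pause(.2);print(read_finger_gap(),read_grasp_force(),read_ft_force(),read_ft_torque(),read_time_s())
np.save('cap.npy',[c[0],c[1],yaw])
t0=np.array(read_ft_torque())
for d in (4,8,12,16):
    movel([c[0],c[1],.176],down(yaw+np.radians(d)),speed=.05)
    t=np.array(read_ft_torque())-t0;print(d,t.round(2),np.round(read_ft_force(),1),read_time_s())
    if abs(t[2])>1.2: break
print(read_qpos())
E
```

```text
[ 0.56391859 -0.25674001  0.182     ] [ 0.5192509  -0.27087583  0.182     ] 0.3064940963191111 [ 0.54158474 -0.26380792  0.182     ] 0.04685108019170213
[ 0.54154237 -0.26425396  0.182     ]
[(array([427.9,  19.7]), array([ 0.67315887, -0.30158112,  0.182     ])), (array([337.6, 356.4]), array([ 0.46937203, -0.32616222,  0.182     ])), (array([282.3, 230.7]), array([ 0.54289495, -0.26469833,  0.182     ]))]
[-0.42916892  0.01634019 -0.12220603]
0.010970402314964985 60.882285833358765 [-1.87473709  3.89974481  4.85079306] [ 0.77912044  0.3551674  -0.01439614] 21.2917
4 [0.1  0.01 0.13] [-1.7  4.1  5.7] 21.5417
8 [ 0.1  -0.01  0.1 ] [-1.2  4.3  6.8] 21.7917
12 [0.1  0.05 0.15] [-1.6  4.6  6.7] 22.0417
16 [0.11 0.1  0.13] [-2.6  5.   6.7] 22.2917
[-0.40278396  0.58135855  1.04098698  1.8172659  -0.56920512  1.07968532
 -0.13539307]
```

Positive (counter-clockwise) turns freely past 11°, so I'll go on to 80° and watch the torque.

```bash
python3 - <<'E'
from h import *
x,y,yaw=np.load('cap.npy')
for d in range(24,81,8):
    movel([x,y,.176],down(yaw+np.radians(d)),speed=.05)
    t=np.array(read_ft_torque())
    if abs(t[2])>1.2: print('stop');break
print(d,t.round(2),np.round(read_ft_force(),1),read_finger_gap(),read_time_s())
q=down(yaw+np.radians(d))
if d==80:
  for z in (.180,.185,.20):
    movel([x,y,z],q,speed=.05);f=np.array(read_ft_force());print(z,f.round(1))
    if abs(f).max()>25: break
  else:
    movel([x,y,.278],q,speed=.1);pause(.3);print(read_ft_force(),read_finger_gap(),read_grasp_force(),read_eef_pos(),read_time_s())
w=save('wrist','w7')[:,:,::-1];s=save('scene','s7')[:,:,::-1]
cv2.imwrite('pics/m7.png',np.hstack([cv2.resize(w,(400,300)),cv2.resize(s[100:340,160:440],(350,300))]))
E
```

```text
80 [0.91 0.45 0.17] [-0.7  4.3  5.9] 0.010678648078968818 24.625
0.18 [ 0.   2.9 -0.4]
0.185 [-2.5  4.4 -1.3]
0.2 [-0.2  0.4 -1.8]
[ 0.62441885 -0.80361482 -2.66488356] 0.010663348825409733 59.708157777786255 [ 0.54126397 -0.26410499  0.27740316] 26.8083
```

View pics/m7.png

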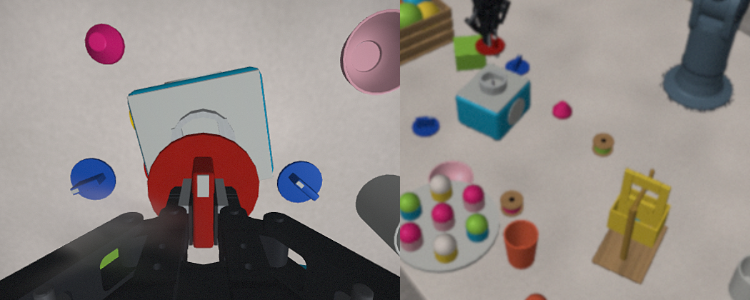

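The cap is off the nozzle and held about 10 cm above it, and the caddy still hangs on the hook. I'll hand in.

```bash
python3 -c "
from h import *
pause(.3);print(sign_off())"
```

```text
the job is handed in; nothing more can be done
None
```

The caddy hangs released on the hook and the red cap came off counter-clockwise, held about 10 cm above the nozzle; I handed the job in at about 27 s of the 61 s, and no verdict was returned.

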